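# Clear, stroke and plate the jig sled

### The job

Get the jig sled ready: throw every offcut lying in its track into the blue scrap crate, then take the bare carriage by its red post and slowly run it through its full travel, all the way to the left stop and all the way back to the right stop, to feel that nothing sticks. Then find by trial which of the two plates drops over the carriage's dowel pins, seat it flat on the carriage, slowly run the loaded carriage once more to the left stop and back, and leave it at the right stop with the plate on. The plate that does not fit goes into the crate too; leave the other things on the bench where they are.

Things in the scene. Friction and masses are not known exactly. Their poses are not given: they have to be found in the camera images.
- slide: jig sled, fixed: green bed 140 mm wide (x) x 400 mm long (y) x 18 mm, two steel rails 16 mm wide along y at x = -50 and +50 mm whose tops are 32 mm above the bench, red end stops at y = +-189 mm (inner faces at +-178 mm, tops 42 mm high). Origin: centre of the bed's underside; y is the direction of travel (to the robot's left), z up.
- carriage (a joint): position of the carriage along the slide's +y, m: 0 = home at the right stop (carriage centre at slide y = -130 mm), 0.26 = left stop (y = +130 mm). It slides with about 2 N of friction and stays where it is left. Aluminium carriage 130 mm (x) x 90 mm (y), underside 40 mm and top 60 mm above the bench; an offcut left in the track stops it. Slow: under 0.3 m/s.
- post_top (a point): centre of the top of the carriage's red post, the handle for stroking: 20 x 20 mm, 40 mm tall above the carriage's top, top 100 mm above the bench; 55 mm towards -x of the slide from the carriage's centre. Its sides are parallel to the slide's axes.
- pins_mid (a point): on the carriage's top (60 mm high), midway between its two dowel pins, 70 mm to the slide's +x of the post's centre. Pins 10 mm thick, 16 tall, tapered tips, 56 apart along the slide's y. A seated plate has its origin here, its batten square to the travel; either way round is right. A plate with holes staggered 36 mm along its x does not fit and rides on the pin tips, 16 mm too high.
- crate: blue scrap crate, fixed, open on top, 206 x 176 mm (x, y) and 80 mm tall, walls and floor 8 mm; origin: centre of its underside.
- plate_a: white board 90 x 80 x 12 mm (x, y, z); on top, centred, a dark batten to hold it by: 60 mm along the plate's x, 16 wide, 30 tall (its top 42 mm above the underside). Two 13 mm through holes, one either side of the batten, opposite or staggered. 150 g, lies batten up. Origin: centre of the underside. Of plates a to d two are present (others None); one fits.
- plate_b: white board 90 x 80 x 12 mm (x, y, z); on top, centred, a dark batten to hold it by: 60 mm along the plate's x, 16 wide, 30 tall (its top 42 mm above the underside). Two 13 mm through holes, one either side of the batten, opposite or staggered. 150 g, lies batten up. Origin: centre of the underside. Of plates a to d two are present (others None); one fits.
- plate_c: white board 90 x 80 x 12 mm (x, y, z); on top, centred, a dark batten to hold it by: 60 mm along the plate's x, 16 wide, 30 tall (its top 42 mm above the underside). Two 13 mm through holes, one either side of the batten, opposite or staggered. 150 g, lies batten up. Origin: centre of the underside. Of plates a to d two are present (others None); one fits.
- plate_d: white board 90 x 80 x 12 mm (x, y, z); on top, centred, a dark batten to hold it by: 60 mm along the plate's x, 16 wide, 30 tall (its top 42 mm above the underside). Two 13 mm through holes, one either side of the batten, opposite or staggered. 150 g, lies batten up. Origin: centre of the underside. Of plates a to d two are present (others None); one fits.
- offcut_0: wood offcut, a block 40 x 30 x 36 mm (x, y, z), about 40 g, standing in the sled's track on the bed between the rails; origin: centre of its underside. One to three offcuts are present; absent ones are None.
- offcut_1: wood offcut, a block 40 x 30 x 36 mm (x, y, z), about 40 g, standing in the sled's track on the bed between the rails; origin: centre of its underside. One to three offcuts are present; absent ones are None.
- offcut_2: wood offcut, a block 40 x 30 x 36 mm (x, y, z), about 40 g, standing in the sled's track on the bed between the rails; origin: centre of its underside. One to three offcuts are present; absent ones are None.
- mallet: bystander: wooden mallet, 260 mm, lying on the left; origin on its underside. Leave alone.
- screwdriver: bystander: red-handled screwdriver, 200 mm, lying beyond the crate. Leave alone.
- bench_brush: bystander: brush, 220 mm, lying on the left. Leave alone.
- glue: bystander: white glue bottle, 56 mm across, 150 mm tall, beyond the sled. Leave alone.
- sanding_block: bystander: cork sanding block 70 x 110 x 35 mm, beyond the crate. Leave alone.
- square: bystander: try square, 190 mm, lying flat at the near left. Leave alone.
- plane: bystander: wooden hand plane 60 x 220 mm, 100 mm tall, beyond the sled. Leave alone.
Not all that is in view belongs to the job. Leave any turquoise look-alike of the plate_b alone. Leave any green look-alike of the offcut_2 alone.

How it is judged:
By the outcome, as a careful person would: the job done as asked, in the order asked, and still so for the second after the job is handed in, with the robot touching nothing.
Of offcut_0, offcut_1, offcut_2 only 1 to 3 are there at a start; the rules pass over those that are not, and their reading is None.
Of plate_a, plate_c only 1 to 1 are there at a start; the rules pass over those that are not, and their reading is None.
Of plate_b, plate_d only 1 to 1 are there at a start; the rules pass over those that are not, and their reading is None.
At some moment in a run one of offcut_0, offcut_1, offcut_2, plate_a, plate_b, plate_c, plate_d may be knocked a few centimetres aside while the robot is not near it.
Once in a run the grip may slacken for a moment while it holds something.
It also fails if it takes over 210 s, if anything falls off the work surface, if the arm or the gripper's body presses on something with over 40 N, if the wrist force passes 120 N, or if a joint passes its speed limit or range.

### The arm

A 7-joint arm with a two-finger parallel gripper is mounted at the origin on the work surface. World frame = base frame: x ahead of the robot, y to its left, z up, the work surface at z = 0. Lengths are in m, angles in rad, forces in N, time in s.
With the tool pointing down it reaches from about 0.4 to 0.875 m from the base axis. Payload 4.4 kg.
Tool frame: the origin (TCP) lies on the centre line of the jaws, within the pads' length; the fingertips stand 25 mm ahead of it and the grasp point (between the pads) lies 6 mm ahead of it; z points along the fingers, y is the line along which they close (so a half turn about z gives the same grasp; the last joint's range is limited). The gripper opens to 85 mm and grips with 20 to 120 N. Pads are 22 mm wide; open, the fingers measure 114 mm over their backs; the gripper's body (76 mm by 85 mm) begins 54 mm behind the grasp point. The pads swing forward as they close: fully open they stand 13 mm farther back than shut.
Start: joints at [1.2, 0.628, 0.038, 1.517, -0.027, 0.996, -0.02], TCP at [0.195, -0.62, 0.256] pointing down, gripper open.
Joint ranges: [-3.06, 3.06], [-0.37, 2.12], [-1.25, 1.32], [0.18, 2.47], [-1.1, 4.24], [0.23, 1.98], [-2.94, 2.94]. Speed limits (rad/s): [2.57, 2.57, 3.14, 3.14, 3.14, 3.14, 3.14].

### API

Orientations are given as a unit quaternion [w, x, y, z].
In Python, from rig import robot, optics gives the robot as it stands. The module is installed in compiled form; this text tells all that it offers.
- The arm moves only by the tool servo_tool, never from a script. Its argument "commands" is a list that holds one entry, the list of rows, each a list of 6 numbers: the shift along the tool's x, y, z normalised to -1 to 1, where 1 is 25 cm, then the turn, a rotation vector about the tool's x, y, z normalised to -1 to 1, where 1 is pi/2 rad. In form: [[[x, y, z, rx, ry, rz], ...]]. A call has 1 to 5 rows; each row is the pose to reach, as a shift and turn from the pose commanded when the call began, along the tool's axes at that moment; what a row does not reach only later rows make up. A row lasts 1/10 s, in which the tool goes at most 50 mm and 8.59 degrees, less where a joint would pass 70% of its speed; a pose out of reach is approached as far as the arm can. A call with a number of a shift or a turn outside -1 to 1 is refused whole. A call with a gripper value outside its range is refused whole. "gripper" is the gripper's target within -1 to 1 (shut at 1, half-way at 0, fully open at -1), set as the call begins (left out, the last holds). The fingers move at their own pace and stop on an object; the grip force is fixed at half the most. Time passes only in rows, so rows that repeat a pose let the fingers close. It gives the time, the measured TCP pose, the force, the opening and the grip force at its end, in the units of the state.
- robot.get_obs(): the state, without advancing time (a new reading comes with each control period).
- optics.read_camera(name): name is "scene" or "top" or "wrist"; returns a dict with "color" (384x512x3 uint8, red, green, blue), "range_z" (384x512 float32, m along the optical axis (not along the pixel's ray), 0 where there is no reading), "fx", "fy", "cx", "cy" (pixels), "view" (4x4, takes a point from world to camera coordinates); the wrist camera has in their place "hand_eye" (4x4, takes a point from camera to tool coordinates, whose origin is the TCP and whose axes are the flange's). Camera axes: x right, y up, looking along -z (the intrinsics and any distortion apply to the point x, -y, -z); pixel columns grow to the right and rows downward; lengths in m; the calibration is good to about 2 mm. A picture is of the moment at which its call begins: read the wrist's pose just before it.
- robot.job_done(): hands the job in; it is judged then, once.
The state is a dict: "t": time; "joints": joint angles; "qd": joint speeds; "effort": joint torques, N m; "position": TCP position; "orientation": TCP orientation; "ft_force": force on the tool from outside, world axes, zero at the start; "wrist_torque": the same for the moment, N m; "finger_gap": opening from 0.0 (shut) to 1.0 (fully open); "grip_force": force on a finger pad.
Only numpy, scipy, OpenCV 4.12 (cv2) and the standard library are available. Lean on these libraries where they do the work, as an engineer would, in place of code of your own. Each camera call takes 0.05 s, during which the arm holds its last target. There are 200 camera calls.

## Working session

There is one attempt and no reset: what is moved stays moved. The work goes in short steps, Python scripts to look and compute and a tool call to move; the robot and the scene stay as the last step left them, time stands still between calls to the robot, and variables do not carry over. Pictures are saved under pics/ and viewed, at most 14 in all, crops included, and the job is handed in when it is done.

Besides the shell and the picture viewer there is one more tool, called after "Call:" by a JSON object that holds its "fn" and its "kwargs". servo_tool: Moves the arm, as the interface text tells. Scaled input: -1 to 1 covers 25 cm each way for a shift and pi/2 rad each way for a turn. Its arguments: {"type":"object","properties":{"commands":{"type":"array","items":{"type":"array","items":{"type":"array","items":{"type":"number","minimum":-1,"maximum":1}}}},"gripper":{"type":"number"}},"required":["commands"]}

```bash
mkdir -p pics; cat > h.py <<'E'
import numpy as np, cv2
from rig import robot, optics
from scipy.spatial.transform import Rotation as R
def cam(n):
    o=robot.get_obs(); c=optics.read_camera(n)
    if n=='wrist':
        T=np.eye(4); q=o['orientation']; T[:3,:3]=R.from_quat([q[1],q[2],q[3],q[0]]).as_matrix(); T[:3,3]=o['position']
        c['c2w']=T@np.array(c['hand_eye'])
    else: c['c2w']=np.linalg.inv(np.array(c['view']))
    return c
def cloud(c):
    z=c['range_z']; v,u=np.mgrid[:z.shape[0],:z.shape[1]]
    P=np.stack([(u-c['cx'])/c['fx']*z,-(v-c['cy'])/c['fy']*z,-z],-1)
    W=P@c['c2w'][:3,:3].T+c['c2w'][:3,3]; W[z==0]=np.nan
    return W
def save(c,f,crop=None,s=1):
    im=c['color'][:,:,::-1]
    if crop: a,b,d,e=crop; im=im[b:e,a:d]
    cv2.imwrite('pics/'+f,cv2.resize(im,None,fx=s,fy=s))
E
python3 - <<'E'
from h import *
for n in('top','scene'):
    c=cam(n); save(c,n+'1.png',s=1.5); W=cloud(c); np.savez(n+'1.npz',W=W,C=c['color'])
    print(n,c['c2w'][:3,3], [k for k in c])
print(robot.get_obs())
E
```

```text
top [0.45397888 0.05596652 1.34692019] ['color', 'range_z', 'fx', 'fy', 'cx', 'cy', 'view', 'c2w']
scene [0.99889274 0.46032212 0.98616475] ['color', 'range_z', 'fx', 'fy', 'cx', 'cy', 'view', 'c2w']
{'t': 0.1, 'joints': array([ 1.20017092,  0.62926229,  0.03845417,  1.51823942, -0.02696371,
        0.99629651, -0.01999847]), 'qd': array([ 2.31732396e-05, -4.45384756e-03,  7.06521936e-04, -7.73448211e-04,
       -3.65643243e-04,  4.98505025e-04,  8.35415444e-04]), 'effort': array([ 3.03389381e-03, -5.64528608e+01,  1.23043980e+00, -1.93973225e+01,
        1.12314752e-02,  5.48836193e-03, -6.96584550e-06]), 'position': array([ 0.19494742, -0.61955112,  0.25548472]), 'orientation': array([-8.29527577e-04,  9.88406212e-01,  1.51830325e-01, -1.54102892e-04]), 'ft_force': array([ 0.12697781, -1.47023036, -0.66458496]), 'wrist_torque': array([0.06232218, 0.04899502, 0.02381615]), 'grip_force': 0.0, 'finger_gap': 1.0026359406254735}
```

View pics/top1.png

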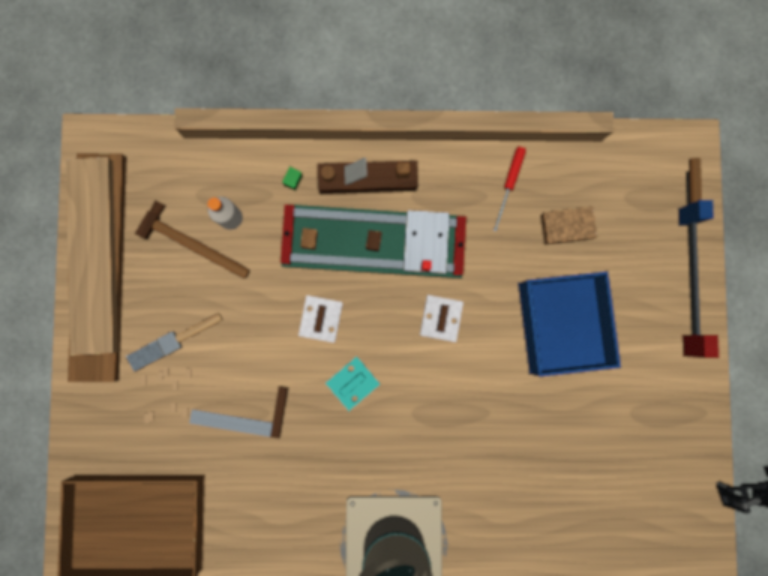

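View pics/scene1.png

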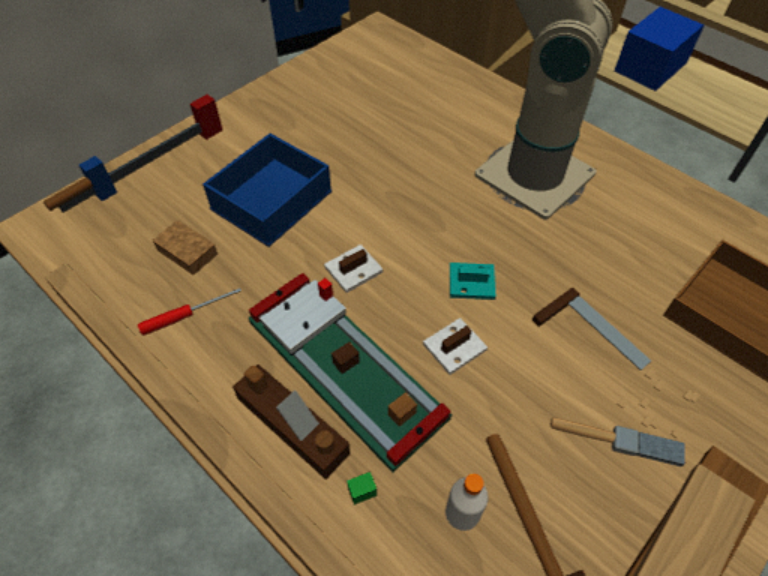

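The top picture (1.5x) shows the sled at about (372,240), the carriage at the right stop (427,242) and the post at (426,266). Candidates:
- **Offcuts:** (309,238) and (373,240), both in the track. The green block at (291,178) is a look-alike, so I leave it.
- **Plates:** white ones at (320,318) and (442,318). The turquoise one at (352,384) is a look-alike, so I leave it.
- **Crate:** the blue one at (570,323). The wooden box and the clamp are not part of the job.

```bash
cat > m.py <<'E'
from h import *
def rect(P):
    (c,s,a)=cv2.minAreaRect((P[:,:2]*1000).astype(np.float32)); return np.round(c,1),np.round(s,1),round(a,1)
def blob(W,C,box,zr,f=None):
    x0,y0,x1,y1=box; w=W[y0:y1,x0:x1].reshape(-1,3); c=C[y0:y1,x0:x1].reshape(-1,3).astype(int)
    m=(w[:,2]>zr[0])&(w[:,2]<zr[1])
    if f: m&=f(c)
    return w[m]
E
python3 - <<'E'
from m import *
d=np.load('top1.npz');W,C=d['W'],d['C']
b=lambda *a:[int(i/1.5) for i in a]
def show(n,box,zr,f=None):
    P=blob(W,C,b(*box),zr,f); print(n,len(P),P.mean(0).round(4),np.median(P[:,2]).round(4),*rect(P))
show('off L',(295,222,326,255),(.045,.07))
show('off R',(360,225,388,255),(.045,.07))
show('carriage',(395,200,460,285),(.052,.068))
show('post',(410,250,440,285),(.085,.12))
wh=lambda c:(c.min(1)>130)
show('plate L',(290,285,350,350),(.004,.022))
show('plate R',(412,285,470,350),(.004,.022))
show('batL',(290,285,350,350),(.030,.06))
show('batR',(412,285,470,350),(.03,.06))
show('crate',(505,260,630,385),(.06,.1))
show('stops',(270,195,480,285),(.036,.05),lambda c:(c[:,0]>90)&(c[:,1]<60))
show('stopL',(270,195,300,285),(.036,.05),lambda c:(c[:,0]>90)&(c[:,1]<60))
show('stopR',(440,195,480,285),(.036,.05),lambda c:(c[:,0]>90)&(c[:,1]<60))
import cv2
im=C[180:245,185:325,::-1]; cv2.imwrite('pics/crop1.png',cv2.resize(im,None,fx=5,fy=5,interpolation=cv2.INTER_CUBIC))
E
```

```text
off L 122 [0.6587 0.1836 0.0538] 0.0541 [659.4 183.9] [30.  40.8] 83.7
off R 118 [0.6555 0.0436 0.054 ] 0.0541 [655.9  43.4] [29.7 40.1] 82.1
carriage 1051 [ 0.6533 -0.0694  0.0602] 0.0603 [652.3 -70.1] [ 90.7 131. ] 86.4
post 47 [ 0.5969 -0.0656  0.0998] 0.0999 [597.4 -65.7] [19.2 19.1] 1.7
plate L 625 [0.4873 0.1599 0.0112] 0.0117 [490.9 163.4] [139.2 129.4] 0.1
plate R 610 [ 0.4877 -0.1067  0.0115] 0.0118 [ 489.6 -104.4] [127.1 137. ] 89.6
batL 95 [0.4861 0.1597 0.0423] 0.0423 [486.  159.6] [15.7 59.2] 79.6
batR 98 [ 0.4879 -0.1063  0.0413] 0.0414 [ 488.1 -106.9] [16.6 59.6] 78.6
crate 852 [ 0.4743 -0.3801  0.0767] 0.0787 [ 475.7 -377.1] [206.3 178.5] 6.1
stops 411 [0.6564 0.0451 0.0422] 0.0423 [657.8  43.9] [394.3 125.6] 86.6
stopL 207 [0.6683 0.2307 0.0421] 0.0421 [668.9 230.7] [ 19.5 125.8] 85.7
stopR 204 [ 0.6443 -0.1432  0.0423] 0.0423 [ 645.5 -143.6] [ 18.4 123.2] 86.2
```

View pics/crop1.png

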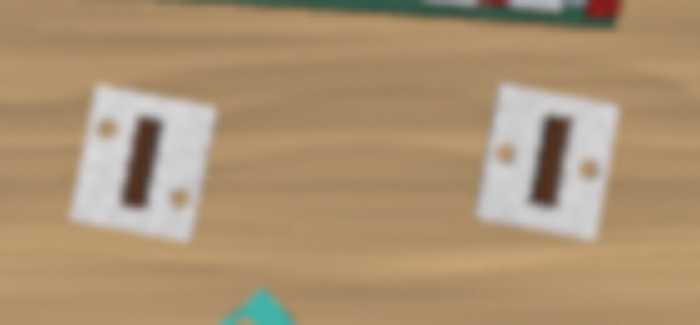

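Two offcuts are present, at (659,184) and (656,43) mm. The crop shows staggered holes in the left plate, at crop pixels (107,128) and (180,198), and opposite holes in the right one, at (506,153) and (590,168). So I'll try the right plate first. Measured sizes and heights all match the description. Next is a planning helper.

```bash
cat > p.py <<'E'
from m import *
import json
YAW=-3.58
def st():
    o=robot.get_obs(); q=o['orientation']; M=R.from_quat([q[1],q[2],q[3],q[0]]).as_matrix()
    return o,np.array(o['position']),np.degrees(np.arctan2(M[1,0],M[0,0])),M
def plan(wps):
    """wps: (x,y,z,psi,) mm/deg -> per waypoint calls; each final row repeated"""
    o,p,psi,M=st(); print('t',round(o['t'],2),'pos',(p*1000).round(1),'psi',round(psi,2),'tilt',M[:,2].round(4),'gap',round(o['finger_gap'],3))
    p=p*1000
    for w in wps:
        while True:
            d=np.array(w[:3])-p; dp=w[3]-psi; k=int(np.ceil(max(np.linalg.norm(d)/245,abs(dp)/42,1)))
            d/=k; dp/=k; a=np.radians(psi); t=np.array([np.cos(a)*d[0]+np.sin(a)*d[1],np.sin(a)*d[0]-np.cos(a)*d[1],-d[2]])/250
            r=-dp/90; n=int(np.ceil(max(np.linalg.norm(d)/50,abs(dp)/8.5)))
            print('->',(p+d).round(0),'shift',t.round(3),'rz',round(r,4),'rows>=',n)
            p=p+d; psi+=dp
            if k==1: break
E
python3 - <<'E'
from p import *
plan([(655.9,43.4,200,-7.9),(655.9,43.4,55,-7.9)])
E
```

```text
t 0.1 pos [ 194.9 -619.6  255.5] psi 17.47 tilt [-6.0e-04  1.6e-03 -1.0e+00] gap 1.003
-> [ 310. -454.  242.] shift [ 0.639 -0.494  0.055] rz 0.0705 rows>= 5
-> [ 425. -288.  228.] shift [ 0.58  -0.562  0.055] rz 0.0705 rows>= 5
-> [ 541. -122.  214.] shift [ 0.515 -0.622  0.055] rz 0.0705 rows>= 5
-> [656.  43. 200.] shift [ 0.443 -0.675  0.055] rz 0.0705 rows>= 5
-> [656.  43.  55.] shift [0.   0.   0.58] rz -0.0 rows>= 3
```

Call:
{"fn": "servo_tool", "kwargs": {"commands": [[[0.639,-0.494,0.055,0,0,0.07],[0.639,-0.494,0.055,0,0,0.07],[0.639,-0.494,0.055,0,0,0.07],[0.639,-0.494,0.055,0,0,0.07],[0.639,-0.494,0.055,0,0,0.07]]], "gripper": -0.3}}

```text
t: 0.6
position: [0.3157, -0.4469, 0.2418]
orientation: [-0.003, 0.995, 0.103, 0.001]
ft_force: [0.5, -0.3, 0.5]
finger_gap: 0.649
grip_force: 0.0
```

Call:
{"fn": "servo_tool", "kwargs": {"commands": [[[0.58,-0.562,0.055,0,0,0.07],[0.58,-0.562,0.055,0,0,0.07],[0.58,-0.562,0.055,0,0,0.07],[0.58,-0.562,0.055,0,0,0.07],[0.58,-0.562,0.055,0,0,0.07]]]}}

```text
t: 1.1
position: [0.4298, -0.2812, 0.2281]
orientation: [-0.002, 0.999, 0.048, 0.001]
ft_force: [0.9, -0.3, 0.3]
finger_gap: 0.653
grip_force: 0.0
```

Call:
{"fn": "servo_tool", "kwargs": {"commands": [[[0.515,-0.622,0.055,0,0,0.07],[0.515,-0.622,0.055,0,0,0.07],[0.515,-0.622,0.055,0,0,0.07],[0.515,-0.622,0.055,0,0,0.07],[0.515,-0.622,0.055,0,0,0.07]]]}}

```text
t: 1.6
position: [0.5444, -0.1149, 0.2143]
orientation: [-0.002, 1.0, -0.007, 0.001]
ft_force: [0.2, 0.2, 0.2]
finger_gap: 0.651
grip_force: 0.0
```

Call:
{"fn": "servo_tool", "kwargs": {"commands": [[[0.443,-0.675,0.055,0,0,0.07],[0.443,-0.675,0.055,0,0,0.07],[0.443,-0.675,0.055,0,0,0.07],[0.443,-0.675,0.055,0,0,0.07],[0.443,-0.675,0.055,0,0,0.07],[0.443,-0.675,0.055,0,0,0.07]]]}}

```text
invalid input
```

Call:
{"fn": "servo_tool", "kwargs": {"commands": [[[0.443,-0.675,0.055,0,0,0.07],[0.443,-0.675,0.055,0,0,0.07],[0.443,-0.675,0.055,0,0,0.07],[0.443,-0.675,0.055,0,0,0.07],[0.443,-0.675,0.055,0,0,0.07]]]}}

```text
t: 2.1
position: [0.6581, 0.0519, 0.2]
orientation: [-0.003, 0.998, -0.063, 0.001]
ft_force: [-1.5, 0.3, -0.2]
finger_gap: 0.65
grip_force: 0.0
```

Call:
{"fn": "servo_tool", "kwargs": {"commands": [[[0,0,0,0,0,0],[0,0,0,0,0,0]]]}}

```text
t: 2.3
position: [0.6549, 0.0409, 0.201]
orientation: [0.001, 0.998, -0.068, -0.001]
ft_force: [-0.1, -0.1, 0.6]
finger_gap: 0.654
grip_force: 0.0
```

```bash
python3 - <<'E'
from p import *
c=cam('wrist'); save(c,'w1.png'); W=cloud(c); w=W.reshape(-1,3)
m=(w[:,2]>.045)&(w[:,2]<.065)&(abs(w[:,0]-.656)<.05)&(abs(w[:,1]-.05)<.06)
print(m.sum(),w[m].mean(0),rect(w[m]))
plan([(655.9,43.4,55,-7.9)])
E
```

```text
1731 [0.65802081 0.04480494 0.05441289] (array([657. ,  44.8]), array([29.6, 40.3]), 81.7)
t 2.35 pos [654.9  40.6 201.3] psi -7.9 tilt [-8.0e-04 -1.6e-03 -1.0e+00] gap 0.649
-> [656.  43.  55.] shift [ 0.002 -0.012  0.585] rz 0.0 rows>= 3
```

View pics/w1.png

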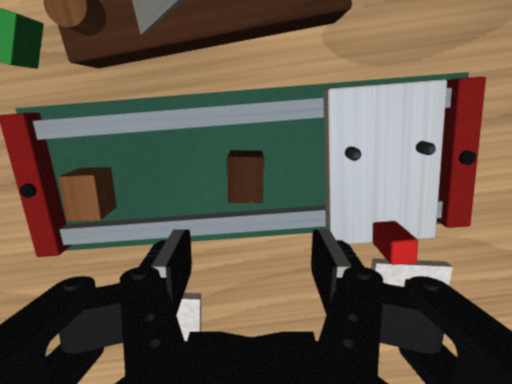

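The wrist view confirms the brown block in the track at (245,176) and puts it at (657,44.5) mm. Descending and gripping.

Call:
{"fn": "servo_tool", "kwargs": {"commands": [[[0.005,-0.014,0.2,0,0,0],[0.005,-0.014,0.35,0,0,0],[0.005,-0.014,0.5,0,0,0],[0.005,-0.014,0.585,0,0,0],[0.005,-0.014,0.585,0,0,0]]]}}

```text
t: 2.85
position: [0.6542, 0.0443, 0.052]
orientation: [0.001, 0.998, -0.069, -0.003]
ft_force: [-1.1, 0.4, 1.0]
finger_gap: 0.648
grip_force: 0.0
```

Call:
{"fn": "servo_tool", "kwargs": {"commands": [[[0,0,0,0,0,0],[0,0,0,0,0,0],[0,0,0,0,0,0],[0,0,0,0,0,0],[0,0,0,0,0,0]]], "gripper": 1}}

```text
t: 3.35
position: [0.6587, 0.0463, 0.0573]
orientation: [-0.0, 0.998, -0.068, 0.002]
ft_force: [-0.5, -0.6, 7.2]
finger_gap: 0.343
grip_force: 61.3
```

Call:
{"fn": "servo_tool", "kwargs": {"commands": [[[0,0,-0.15,0,0,0],[0,0,-0.3,0,0,0],[0,0,-0.45,0,0,0],[0,0,-0.6,0,0,0],[0,0,-0.6,0,0,0]]]}}

```text
t: 3.85
position: [0.6609, 0.0468, 0.2118]
orientation: [-0.001, 0.998, -0.067, 0.006]
ft_force: [0.5, -0.8, 0.1]
finger_gap: 0.331
grip_force: 60.4
```

```bash
python3 - <<'E'
from p import *
plan([(510,-345,205,-4),(510,-345,130,-4)])
E
```

```text
t 3.85 pos [660.9  46.8 211.8] psi -7.73 tilt [ 0.0119  0.0011 -0.9999] gap 0.331
-> [ 585. -149.  208.] shift [-0.194  0.817  0.014] rz -0.0207 rows>= 5
-> [ 510. -345.  205.] shift [-0.22   0.81   0.014] rz -0.0207 rows>= 5
-> [ 510. -345.  130.] shift [ 0.  -0.   0.3] rz -0.0 rows>= 2
```

Call:
{"fn": "servo_tool", "kwargs": {"commands": [[[-0.194,0.817,0.014,0,0,-0.02],[-0.194,0.817,0.014,0,0,-0.02],[-0.194,0.817,0.014,0,0,-0.02],[-0.194,0.817,0.014,0,0,-0.02],[-0.194,0.817,0.014,0,0,-0.02]]]}}

```text
t: 4.35
position: [0.5779, -0.1574, 0.2016]
orientation: [0.002, 0.998, -0.057, -0.001]
ft_force: [0.1, -0.4, -1.4]
finger_gap: 0.34
grip_force: 60.4
```

Call:
{"fn": "servo_tool", "kwargs": {"commands": [[[-0.22,0.81,0.014,0,0,-0.02],[-0.22,0.81,0.014,0,0,-0.02],[-0.22,0.81,0.014,0,0,-0.02],[-0.22,0.81,0.014,0,0,-0.02],[-0.22,0.81,0.014,0,0,-0.02]]]}}

```text
t: 4.85
position: [0.5015, -0.3525, 0.198]
orientation: [0.003, 0.999, -0.041, -0.001]
ft_force: [-0.5, -0.9, -0.6]
finger_gap: 0.334
grip_force: 60.4
```

Call:
{"fn": "servo_tool", "kwargs": {"commands": [[[0,0,0.0,0,0,0],[0,0,0.15,0,0,0],[0,0,0.3,0,0,0],[0,0,0.42,0,0,0],[0,0,0.42,0,0,0]]]}}

```text
t: 5.35
position: [0.5049, -0.3399, 0.089]
orientation: [-0.003, 0.999, -0.034, -0.003]
ft_force: [-0.6, 0.1, 0.1]
finger_gap: 0.338
grip_force: 60.4
```

```bash
python3 - <<'E'
from p import *
plan([])
E
```

```text
t 5.35 pos [ 504.9 -339.9   89. ] psi -3.92 tilt [-0.0065  0.0067 -1.    ] gap 0.338
```

Release, rise, and look from the top for the other offcut.

Call:
{"fn": "servo_tool", "kwargs": {"commands": [[[0,0,0,0,0,0],[0,0,0,0,0,0],[0,0,0,0,0,0],[0,0,0,0,0,0],[0,0,0,0,0,0]]], "gripper": -0.08}}

```text
t: 5.85
position: [0.5065, -0.3452, 0.094]
orientation: [0.0, 0.999, -0.036, 0.001]
ft_force: [-0.1, -0.2, -0.2]
finger_gap: 0.544
grip_force: 0.0
```

Call:
{"fn": "servo_tool", "kwargs": {"commands": [[[0,0,-0.2,0,0,0],[0,0,-0.4,0,0,0],[0,0,-0.5,0,0,0],[0,0,-0.5,0,0,0],[0,0,-0.5,0,0,0]]]}}

```text
t: 6.35
position: [0.506, -0.3449, 0.2186]
orientation: [0.0, 0.999, -0.036, 0.0]
ft_force: [0.0, -0.0, -0.5]
finger_gap: 0.54
grip_force: 0.0
```

```bash
cat > look.py <<'E'
from p import *
def top(save_as=None):
    c=cam('top'); W=cloud(c); C=c['color']; w=W.reshape(-1,3); col=C.reshape(-1,3).astype(int)
    if save_as: save(c,save_as,s=1.5)
    # slide coords
    a=np.radians(YAW); d=w[:,:2]-[.657,.0436]; sx=d@[np.cos(a),np.sin(a)]; sy=d@[-np.sin(a),np.cos(a)]
    m=(abs(sx)<.04)&(abs(sy)<.17)&(w[:,2]>.03)&(w[:,2]<.058)
    im=np.uint8(m.reshape(384,512)); n,L,S,_=cv2.connectedComponentsWithStats(im)
    for i in range(1,n):
        if S[i,4]>30: P=w[(L==i).ravel()&m]; print('track item',P.mean(0).round(4),rect(P[P[:,2]>P[:,2].max()-.006]))
    m=(w[:,2]>.088)&(w[:,2]<.108)&(abs(sx+.055)<.03)&(abs(sy)<.2)&(col[:,0]>120)&(col[:,1]<80)
    if m.sum()>10: print('post',w[m].mean(0).round(4),rect(w[m]),'q',(sy[m].mean()+.13).round(4))
    m=(w[:,2]>.03)&(w[:,2]<.05)&(w[:,0]>.35)&(w[:,0]<.57)&(abs(w[:,1])<.28)
    n,L,S,_=cv2.connectedComponentsWithStats(np.uint8(m.reshape(384,512)))
    for i in range(1,n):
        if S[i,4]>30:
            P=w[(L==i).ravel()&m]; print('batten',P.mean(0).round(4),rect(P),col[(L==i).ravel()&m].mean(0).round())
    d=w[:,:2]-[.4757,-.3771]; m=(abs(d[:,0])<.085)&(abs(d[:,1])<.07)&(w[:,2]>.02)&(w[:,2]<.08)
    n,L,S,_=cv2.connectedComponentsWithStats(np.uint8(m.reshape(384,512)))
    for i in range(1,n):
        if S[i,4]>30:
            P=w[(L==i).ravel()&m]; print('in crate',P.mean(0).round(4),S[i,4],col[(L==i).ravel()&m].mean(0).round())
    return w,col
E
python3 - <<'E'
from look import *
top()
plan([(658,179.5,205,-6.3),(658,179.5,62,-6.3)])
E
```

```text
track item [0.6583 0.1834 0.052 ] (array([659. , 183.4]), array([29.5, 39.7]), 81.8)
post [ 0.5953 -0.0643  0.099 ] (array([595.8, -64.1]), array([15.9, 16.5]), 87.5) q 0.0184
batten [0.4859 0.1598 0.0418] (array([486.1, 159.9]), array([15.9, 59.2]), 79.5) [105.  86.  76.]
batten [ 0.4877 -0.1061  0.0408] (array([ 487.9, -107. ]), array([16.6, 59.1]), 78.8) [103.  83.  72.]
batten [0.3584 0.0765 0.0409] (array([355.9,  77.7]), array([14.3, 29.8]), 39.9) [ 62. 170. 157.]
in crate [ 0.5038 -0.3408  0.0417] 130 [68. 47. 39.]
t 6.4 pos [ 505.4 -344.5  217.4] psi -4.14 tilt [-1.e-03  9.e-04 -1.e+00] gap 0.536
-> [ 556. -170.  213.] shift [ 0.152 -0.711  0.017] rz 0.008 rows>= 4
-> [607.   5. 209.] shift [ 0.143 -0.713  0.017] rz 0.008 rows>= 4
-> [658. 180. 205.] shift [ 0.135 -0.715  0.017] rz 0.008 rows>= 4
-> [658. 180.  62.] shift [ 0.    -0.     0.572] rz -0.0 rows>= 3
```

Call:
{"fn": "servo_tool", "kwargs": {"commands": [[[0.152,-0.711,0.017,0,0,0.01],[0.152,-0.711,0.017,0,0,0.01],[0.152,-0.711,0.017,0,0,0.01],[0.152,-0.711,0.017,0,0,0.01],[0.152,-0.711,0.017,0,0,0.01]]]}}

```text
t: 6.9
position: [0.5576, -0.1628, 0.2117]
orientation: [-0.003, 0.999, -0.039, -0.002]
ft_force: [0.2, 0.6, -0.3]
finger_gap: 0.541
grip_force: 0.0
```

Call:
{"fn": "servo_tool", "kwargs": {"commands": [[[0.143,-0.713,0.017,0,0,0.01],[0.143,-0.713,0.017,0,0,0.01],[0.143,-0.713,0.017,0,0,0.01],[0.143,-0.713,0.017,0,0,0.01],[0.143,-0.713,0.017,0,0,0.01]]]}}

```text
t: 7.4
position: [0.6082, 0.0106, 0.2075]
orientation: [-0.002, 0.999, -0.048, -0.001]
ft_force: [-0.2, 0.8, -0.6]
finger_gap: 0.537
grip_force: 0.0
```

Call:
{"fn": "servo_tool", "kwargs": {"commands": [[[0.135,-0.715,0.017,0,0,0.01],[0.135,-0.715,0.017,0,0,0.01],[0.135,-0.715,0.017,0,0,0.01],[0.135,-0.715,0.017,0,0,0.01],[0.135,-0.715,0.017,0,0,0.01]]]}}

```text
t: 7.9
position: [0.6596, 0.1842, 0.203]
orientation: [-0.001, 0.998, -0.056, -0.001]
ft_force: [-0.4, 1.3, -0.8]
finger_gap: 0.542
grip_force: 0.0
```

Call:
{"fn": "servo_tool", "kwargs": {"commands": [[[0,0,0,0,0,0],[0,0,0,0,0,0]]]}}

```text
t: 8.1
position: [0.6599, 0.175, 0.2044]
orientation: [0.001, 0.998, -0.061, -0.001]
ft_force: [-0.0, -1.3, 0.0]
finger_gap: 0.539
grip_force: 0.0
```

```bash
python3 - <<'E'
from p import *
c=cam('wrist'); W=cloud(c); w=W.reshape(-1,3)
m=(w[:,2]>.05)&(w[:,2]<.06)&(abs(w[:,0]-.658)<.04)&(abs(w[:,1]-.184)<.05)
print(m.sum(),w[m].mean(0),rect(w[m]))
plan([(658,180.,61,-7)])
E
```

```text
1642 [0.66119583 0.18545725 0.05460211] (array([660.6, 185.9]), array([29.6, 39.9]), 83.1)
t 8.15 pos [660.  175.  204.8] psi -7.04 tilt [-0.0011 -0.0022 -1.    ] gap 0.537
-> [658. 180.  61.] shift [-0.01  -0.019  0.575] rz -0.0005 rows>= 3
```

Call:
{"fn": "servo_tool", "kwargs": {"commands": [[[0,-0.02,0.2,0,0,0],[0,-0.02,0.35,0,0,0],[0,-0.02,0.5,0,0,0],[0,-0.02,0.57,0,0,0],[0,-0.02,0.57,0,0,0]]]}}

```text
t: 8.65
position: [0.6589, 0.1813, 0.0603]
orientation: [0.001, 0.998, -0.061, -0.002]
ft_force: [-0.3, -0.8, -0.3]
finger_gap: 0.537
grip_force: 0.0
```

Call:
{"fn": "servo_tool", "kwargs": {"commands": [[[0,0,0,0,0,0],[0,0,0,0,0,0],[0,0,0,0,0,0],[0,0,0,0,0,0],[0,0,0,0,0,0]]], "gripper": 1}}

```text
t: 9.15
position: [0.6619, 0.1836, 0.0647]
orientation: [-0.0, 0.998, -0.06, 0.001]
ft_force: [-0.7, 0.0, 6.1]
finger_gap: 0.335
grip_force: 61.9
```

Call:
{"fn": "servo_tool", "kwargs": {"commands": [[[0,0,-0.15,0,0,0],[0,0,-0.3,0,0,0],[0,0,-0.45,0,0,0],[0,0,-0.6,0,0,0],[0,0,-0.6,0,0,0]]]}}

```text
t: 9.65
position: [0.6642, 0.1841, 0.2196]
orientation: [-0.002, 0.998, -0.06, 0.006]
ft_force: [0.8, 0.4, -0.2]
finger_gap: 0.334
grip_force: 61.1
```

```bash
python3 - <<'E'
from p import *
plan([(520,-425,205,-4)])
E
```

```text
t 9.65 pos [664.2 184.1 219.6] psi -6.84 tilt [ 0.0113  0.0033 -0.9999] gap 0.334
-> [616. -19. 215.] shift [-0.094  0.829  0.019] rz -0.0105 rows>= 5
-> [ 568. -222.  210.] shift [-0.108  0.828  0.019] rz -0.0105 rows>= 5
-> [ 520. -425.  205.] shift [-0.122  0.826  0.019] rz -0.0105 rows>= 5
```

Call:
{"fn": "servo_tool", "kwargs": {"commands": [[[-0.094,0.829,0.019,0,0,-0.01],[-0.094,0.829,0.019,0,0,-0.01],[-0.094,0.829,0.019,0,0,-0.01],[-0.094,0.829,0.019,0,0,-0.01],[-0.094,0.829,0.019,0,0,-0.01]]]}}

```text
t: 10.15
position: [0.6103, -0.0288, 0.208]
orientation: [0.003, 0.998, -0.057, -0.001]
ft_force: [0.6, 0.2, -0.9]
finger_gap: 0.328
grip_force: 61.1
```

Call:
{"fn": "servo_tool", "kwargs": {"commands": [[[-0.108,0.828,0.019,0,0,-0.01],[-0.108,0.828,0.019,0,0,-0.01],[-0.108,0.828,0.019,0,0,-0.01],[-0.108,0.828,0.019,0,0,-0.01],[-0.108,0.828,0.019,0,0,-0.01]]]}}

```text
t: 10.65
position: [0.5612, -0.2312, 0.2033]
orientation: [0.003, 0.999, -0.049, -0.001]
ft_force: [-0.4, -0.1, -1.0]
finger_gap: 0.336
grip_force: 61.0
```

Call:
{"fn": "servo_tool", "kwargs": {"commands": [[[-0.122,0.786,0.019,0,0,-0.01],[-0.122,0.786,0.019,0,0,-0.01],[-0.122,0.786,0.019,0,0,-0.01],[-0.122,0.786,0.019,0,0,-0.01],[-0.122,0.786,0.019,0,0,-0.01]]]}}

```text
t: 11.15
position: [0.5117, -0.4251, 0.1983]
orientation: [0.003, 0.999, -0.042, -0.001]
ft_force: [-0.6, -1.0, -0.0]
finger_gap: 0.331
grip_force: 61.0
```

Call:
{"fn": "servo_tool", "kwargs": {"commands": [[[0,0,0,0,0,0],[0,0,0,0,0,0],[0,0,0.15,0,0,0],[0,0,0.3,0,0,0],[0,0,0.35,0,0,0]]]}}

```text
t: 11.65
position: [0.5162, -0.4115, 0.1075]
orientation: [-0.003, 0.999, -0.034, -0.002]
ft_force: [-0.4, 0.2, -0.6]
finger_gap: 0.33
grip_force: 61.1
```

```bash
python3 - <<'E'
from p import *
plan([])
E
```

```text
t 11.65 pos [ 516.2 -411.5  107.5] psi -3.94 tilt [-0.0046  0.0054 -1.    ] gap 0.33
```

Call:
{"fn": "servo_tool", "kwargs": {"commands": [[[0,0,0,0,0,0],[0,0,0,0,0,0],[0,0,0,0,0,0],[0,0,0,0,0,0],[0,0,0,0,0,0]]], "gripper": -0.1}}

```text
t: 12.15
position: [0.5173, -0.4162, 0.1123]
orientation: [0.001, 0.999, -0.036, 0.001]
ft_force: [-0.1, -0.3, 0.3]
finger_gap: 0.551
grip_force: 0.0
```

Call:
{"fn": "servo_tool", "kwargs": {"commands": [[[0,0,-0.2,0,0,0],[0,0,-0.4,0,0,0],[0,0,-0.42,0,0,0],[0,0,-0.42,0,0,0],[0,0,-0.42,0,0,0]]]}}

```text
t: 12.65
position: [0.5162, -0.4153, 0.2154]
orientation: [-0.0, 0.999, -0.036, -0.001]
ft_force: [-0.1, 0.4, -0.9]
finger_gap: 0.551
grip_force: 0.0
```

```bash
python3 - <<'E'
from look import *
top()
plan([(597,-66,200,YAW),(597,-66,93,YAW)])
E
```

```text
post [ 0.5954 -0.0645  0.1002] (array([595.7, -64.2]), array([15.6, 16.5]), 87.6) q 0.0183
batten [0.486  0.1597 0.0415] (array([486.1, 159.8]), array([15.9, 59.3]), 78.5) [104.  84.  74.]
batten [ 0.4879 -0.1061  0.0419] (array([ 487.9, -106.6]), array([16., 59.]), 79.0) [101.  82.  71.]
batten [0.3585 0.0761 0.0411] (array([355.7,  77.7]), array([14.2, 29.7]), 39.7) [ 61. 169. 156.]
in crate [ 0.5101 -0.4066  0.0415] 145 [109.  80.  57.]
in crate [ 0.5047 -0.342   0.0422] 141 [68. 48. 42.]
t 12.7 pos [ 515.9 -415.1  214.6] psi -4.14 tilt [-0.0021  0.0018 -1.    ] gap 0.55
-> [ 556. -241.  207.] shift [ 0.111 -0.708  0.029] rz -0.0031 rows>= 4
-> [597. -66. 200.] shift [ 0.115 -0.707  0.029] rz -0.0031 rows>= 4
-> [597. -66.  93.] shift [ 0.    -0.     0.428] rz -0.0 rows>= 3
```

Both offcuts are in the crate and the track is clear. Next I move over the post and check it with the wrist camera.

Call:
{"fn": "servo_tool", "kwargs": {"commands": [[[0.111,-0.708,0.029,0,0,-0.003],[0.111,-0.708,0.029,0,0,-0.003],[0.111,-0.708,0.029,0,0,-0.003],[0.111,-0.708,0.029,0,0,-0.003],[0.111,-0.708,0.029,0,0,-0.003]]]}}

```text
t: 13.2
position: [0.5582, -0.2337, 0.2067]
orientation: [-0.003, 1.0, -0.029, -0.001]
ft_force: [-0.3, 0.3, -0.1]
finger_gap: 0.553
grip_force: 0.0
```

Call:
{"fn": "servo_tool", "kwargs": {"commands": [[[0.115,-0.707,0.029,0,0,-0.003],[0.115,-0.707,0.029,0,0,-0.003],[0.115,-0.707,0.029,0,0,-0.003],[0.115,-0.707,0.029,0,0,-0.003],[0.115,-0.707,0.029,0,0,-0.003]]]}}

```text
t: 13.7
position: [0.5981, -0.0606, 0.1997]
orientation: [-0.002, 1.0, -0.027, -0.001]
ft_force: [-0.2, -0.6, -0.4]
finger_gap: 0.546
grip_force: 0.0
```

Call:
{"fn": "servo_tool", "kwargs": {"commands": [[[0,0,0,0,0,0],[0,0,0,0,0,0],[0,0,0,0,0,0]]]}}

```text
t: 14.0
position: [0.5973, -0.0693, 0.2013]
orientation: [0.001, 0.999, -0.033, -0.0]
ft_force: [-0.4, -0.1, 0.4]
finger_gap: 0.549
grip_force: 0.0
```

```bash
cat > wpost.py <<'E'
from p import *
def wpost():
    c=cam('wrist'); W=cloud(c); w=W.reshape(-1,3); col=c['color'].reshape(-1,3).astype(int)
    m=(w[:,2]>.09)&(w[:,2]<.11)&(abs(w[:,0]-.597)<.05)&(col[:,0]>110)&(col[:,1]<70)
    print('post',m.sum(),w[m].mean(0).round(4),rect(w[m]))
    m=(w[:,2]>.054)&(w[:,2]<.066)&(w[:,0]>.56)&(w[:,0]<.75)&(col.min(1)>100); print('carr',m.sum(),w[m].mean(0).round(4),rect(w[m]))
    m=(w[:,2]>.071)&(w[:,2]<.08)&(w[:,0]>.62)&(w[:,0]<.70)
    if m.sum(): print('pins',w[m][w[m][:,1]>w[m][:,1].mean()].mean(0).round(4),w[m][w[m][:,1]<w[m][:,1].mean()].mean(0).round(4))
    return c,w,col
E
python3 - <<'E'
from wpost import *
c,w,col=wpost()
plan([(597,-66,94,YAW)])
E
```

```text
post 703 [ 0.5981 -0.0655  0.1006] (array([598.2, -65.4]), array([18.4, 19.4]), 86.6)
carr 18982 [ 0.6589 -0.069   0.0606] (array([653.1, -68.6]), array([ 90. , 129.7]), 86.6)
pins [ 0.6695 -0.0418  0.0747] [ 0.6662 -0.097   0.0747]
t 14.05 pos [597.4 -69.  201.4] psi -3.77 tilt [-5.e-04 -8.e-04 -1.e+00] gap 0.551
-> [597. -66.  94.] shift [-0.002 -0.012  0.43 ] rz -0.0021 rows>= 3
```

Call:
{"fn": "servo_tool", "kwargs": {"commands": [[[0,-0.013,0.15,0,0,-0.003],[0,-0.013,0.28,0,0,-0.003],[0,-0.013,0.38,0,0,-0.003],[0,-0.013,0.425,0,0,-0.003],[0,-0.013,0.425,0,0,-0.003]]]}}

```text
t: 14.55
position: [0.597, -0.0644, 0.094]
orientation: [0.0, 1.0, -0.03, -0.001]
ft_force: [-0.1, -0.6, -0.1]
finger_gap: 0.547
grip_force: 0.0
```

Call:
{"fn": "servo_tool", "kwargs": {"commands": [[[0,0,0,0,0,0],[0,0,0,0,0,0],[0,0,0,0,0,0],[0,0,0,0,0,0],[0,0,0,0,0,0]]], "gripper": 1}}

```text
t: 15.05
position: [0.5991, -0.064, 0.097]
orientation: [0.0, 1.0, -0.029, 0.002]
ft_force: [-0.1, -0.6, 6.2]
finger_gap: 0.226
grip_force: 59.9
```

```bash
python3 - <<'E'
from look import *
top(); o,p,psi,M=st(); print(o['grip_force'])
a=np.radians(YAW); u=np.array([-np.sin(a),np.cos(a)])*.26; print(u)
# home post: 
plan([(597,-66,94,YAW)])
E
```

```text
batten [0.4861 0.1597 0.0419] (array([486.1, 159.8]), array([15.4, 59.3]), 79.0) [104.  85.  74.]
batten [0.3585 0.0761 0.042 ] (array([356. ,  77.7]), array([14.3, 29.6]), 40.4) [ 61. 170. 157.]
in crate [ 0.5103 -0.4064  0.0412] 147 [109.  80.  57.]
in crate [ 0.5045 -0.3418  0.0424] 142 [68. 48. 42.]
59.93021786212921
[0.01623496 0.25949263]
t 15.1 pos [599.1 -64.1  97. ] psi -3.35 tilt [ 3.e-03 -5.e-04 -1.e+00] gap 0.221
-> [597. -66.  94.] shift [-0.008  0.008  0.012] rz 0.0025 rows>= 1
```

Call:
{"fn": "servo_tool", "kwargs": {"commands": [[[0,-0.04,0,0,0,0],[0,-0.088,0,0,0,0],[0,-0.136,0,0,0,0],[0,-0.184,0,0,0,0],[0,-0.232,0,0,0,0]]]}}

```text
t: 15.6
position: [0.6026, -0.0065, 0.097]
orientation: [0.001, 1.0, -0.029, 0.002]
ft_force: [-0.4, -2.5, 6.3]
finger_gap: 0.225
grip_force: 60.0
```

Call:
{"fn": "servo_tool", "kwargs": {"commands": [[[0,-0.048,0,0,0,0],[0,-0.096,0,0,0,0],[0,-0.144,0,0,0,0],[0,-0.192,0,0,0,0],[0,-0.24,0,0,0,0]]]}}

```text
t: 16.1
position: [0.6063, 0.0535, 0.097]
orientation: [0.0, 1.0, -0.029, 0.002]
ft_force: [1.0, -2.8, 5.8]
finger_gap: 0.222
grip_force: 60.0
```

Call:
{"fn": "servo_tool", "kwargs": {"commands": [[[0,-0.048,0,0,0,0],[0,-0.096,0,0,0,0],[0,-0.144,0,0,0,0],[0,-0.192,0,0,0,0],[0,-0.24,0,0,0,0]]]}}

```text
t: 16.6
position: [0.6099, 0.1134, 0.097]
orientation: [0.0, 1.0, -0.029, 0.002]
ft_force: [0.2, -1.8, 5.5]
finger_gap: 0.219
grip_force: 59.9
```

```bash
python3 - <<'E'
from look import *
top(); plan([]); o=st()[0]; print(o['ft_force'],o['grip_force'])
E
```

```text
batten [ 0.4879 -0.1063  0.0415] (array([ 488. , -106.3]), array([16.9, 59.2]), 78.6) [103.  83.  72.]
in crate [ 0.5101 -0.4063  0.0416] 146 [110.  80.  57.]
in crate [ 0.5046 -0.3417  0.0428] 141 [69. 49. 42.]
t 16.65 pos [610.1 116.9  97. ] psi -3.23 tilt [ 0.0043  0.0019 -1.    ] gap 0.225
[1.10426523 1.36393394 6.28303685] 59.97387886047363
```

Call:
{"fn": "servo_tool", "kwargs": {"commands": [[[0,-0.04,0,0,0,0],[0,-0.085,0,0,0,0],[0,-0.13,0,0,0,0],[0,-0.17,0,0,0,0],[0,-0.2,0,0,0,0]]]}}

```text
t: 17.15
position: [0.6129, 0.164, 0.097]
orientation: [-0.0, 1.0, -0.029, 0.002]
ft_force: [1.2, -3.3, 6.0]
finger_gap: 0.225
grip_force: 59.9
```

Call:
{"fn": "servo_tool", "kwargs": {"commands": [[[0,-0.012,0,0,0,0],[0,-0.024,0,0,0,0],[0,-0.036,0,0,0,0],[0,-0.048,0,0,0,0],[0,-0.056,0,0,0,0]]]}}

```text
t: 17.65
position: [0.6138, 0.1774, 0.097]
orientation: [0.0, 1.0, -0.029, 0.002]
ft_force: [0.4, -1.5, 5.7]
finger_gap: 0.22
grip_force: 59.9
```

```bash
python3 - <<'E'
from look import *
plan([]); o=st()[0]; print(o['ft_force'],o['grip_force'])
E
```

```text
t 17.65 pos [613.8 177.4  97. ] psi -3.36 tilt [ 3.9e-03 -2.0e-04 -1.0e+00] gap 0.22
[ 0.40076404 -1.49882769  5.71763885] 59.91488993167877
```

Call:
{"fn": "servo_tool", "kwargs": {"commands": [[[0,-0.008,0,0,0,0],[0,-0.016,0,0,0,0],[0,-0.016,0,0,0,0]]]}}

```text
t: 17.95
position: [0.6138, 0.1786, 0.097]
orientation: [0.002, 1.0, -0.03, 0.002]
ft_force: [0.5, -7.1, 7.6]
finger_gap: 0.224
grip_force: 60.1
```

Call:
{"fn": "servo_tool", "kwargs": {"commands": [[[0,-0.008,0,0,0,0],[0,-0.016,0,0,0,0],[0,-0.016,0,0,0,0]]]}}

```text
t: 18.25
position: [0.6139, 0.1787, 0.097]
orientation: [0.004, 1.0, -0.031, 0.001]
ft_force: [-1.5, -13.4, 8.9]
finger_gap: 0.224
grip_force: 60.4
```

At the left stop: force rises to -13 N at y = 178.7. Now the return; home should be at about y = -80.8.

Call:
{"fn": "servo_tool", "kwargs": {"commands": [[[0,0.02,-0.008,0,0,0],[0,0.06,-0.008,0,0,0],[0,0.11,-0.008,0,0,0],[0,0.16,-0.008,0,0,0],[0,0.21,-0.008,0,0,0]]]}}

```text
t: 18.75
position: [0.6112, 0.1343, 0.0971]
orientation: [-0.001, 1.0, -0.029, 0.002]
ft_force: [5.4, 3.2, -8.3]
finger_gap: 0.222
grip_force: 61.0
```

Call:
{"fn": "servo_tool", "kwargs": {"commands": [[[0,0.05,0,0,0,0],[0,0.1,0,0,0,0],[0,0.15,0,0,0,0],[0,0.2,0,0,0,0],[0,0.25,0,0,0,0]]]}}

```text
t: 19.25
position: [0.6073, 0.072, 0.0971]
orientation: [-0.001, 1.0, -0.029, 0.002]
ft_force: [5.3, 2.8, -8.5]
finger_gap: 0.224
grip_force: 61.0
```

Call:
{"fn": "servo_tool", "kwargs": {"commands": [[[0,0.05,0,0,0,0],[0,0.1,0,0,0,0],[0,0.15,0,0,0,0],[0,0.2,0,0,0,0],[0,0.25,0,0,0,0]]]}}

```text
t: 19.75
position: [0.6036, 0.0095, 0.0971]
orientation: [-0.001, 1.0, -0.029, 0.001]
ft_force: [5.7, 2.7, -9.2]
finger_gap: 0.22
grip_force: 61.0
```

Call:
{"fn": "servo_tool", "kwargs": {"commands": [[[0,0.05,0,0,0,0],[0,0.1,0,0,0,0],[0,0.15,0,0,0,0],[0,0.2,0,0,0,0],[0,0.25,0,0,0,0]]]}}

```text
t: 20.25
position: [0.5998, -0.053, 0.0971]
orientation: [-0.001, 1.0, -0.029, 0.001]
ft_force: [4.3, 1.7, -7.8]
finger_gap: 0.225
grip_force: 61.0
```

Call:
{"fn": "servo_tool", "kwargs": {"commands": [[[0,0.03,0.004,0,0,0],[0,0.055,0.004,0,0,0],[0,0.075,0.004,0,0,0],[0,0.09,0.004,0,0,0],[0,0.1,0.004,0,0,0]]]}}

```text
t: 20.75
position: [0.5982, -0.0786, 0.097]
orientation: [-0.0, 1.0, -0.029, 0.001]
ft_force: [3.7, 1.7, 2.5]
finger_gap: 0.22
grip_force: 62.6
```

Call:
{"fn": "servo_tool", "kwargs": {"commands": [[[0,0.008,0,0,0,0],[0,0.016,0,0,0,0],[0,0.024,0,0,0,0],[0,0.032,0,0,0,0],[0,0.032,0,0,0,0]]]}}

```text
t: 21.25
position: [0.5981, -0.0813, 0.097]
orientation: [-0.003, 1.0, -0.027, 0.001]
ft_force: [3.9, 11.4, 6.2]
finger_gap: 0.217
grip_force: 63.1
```

At the right stop. Release, rise and measure the pins.

Call:
{"fn": "servo_tool", "kwargs": {"commands": [[[0,-0.016,0,0,0,0],[0,-0.016,0,0,0,0],[0,-0.016,0,0,0,0],[0,-0.016,0,0,0,0],[0,-0.016,0,0,0,0]]], "gripper": -0.08}}

```text
t: 21.75
position: [0.5964, -0.0833, 0.0961]
orientation: [0.0, 1.0, -0.029, -0.001]
ft_force: [0.1, 0.5, 0.8]
finger_gap: 0.538
grip_force: 0.0
```

Call:
{"fn": "servo_tool", "kwargs": {"commands": [[[0,0,-0.1,0,0,0],[0,0,-0.25,0,0,0],[0,0,-0.4,0,0,0],[0,0,-0.42,0,0,0],[0,0,-0.42,0,0,0]]]}}

```text
t: 22.25
position: [0.5975, -0.083, 0.2027]
orientation: [0.0, 1.0, -0.029, 0.001]
ft_force: [-0.0, 0.8, -1.0]
finger_gap: 0.542
grip_force: 0.0
```

```bash
python3 - <<'E'
from wpost import *
wpost()
from look import *
top()
plan([(488,-106.5,205,-11.2)])
E
```

```text
post 697 [ 0.5972 -0.0818  0.1005] (array([597. , -81.7]), array([18.5, 19.1]), 87.2)
carr 18616 [ 0.6579 -0.0852  0.0606] (array([652.4, -84.9]), array([ 90.2, 129.3]), 86.6)
pins [ 0.6686 -0.0581  0.0747] [ 0.6652 -0.1133  0.0746]
batten [0.4861 0.1598 0.0414] (array([486.1, 160.1]), array([15.8, 59.2]), 78.6) [105.  85.  75.]
batten [0.3585 0.0761 0.0413] (array([356. ,  77.6]), array([14.6, 29.9]), 40.7) [ 62. 171. 158.]
in crate [ 0.5101 -0.4064  0.0409] 148 [110.  80.  57.]
in crate [ 0.5048 -0.3415  0.0418] 143 [68. 48. 42.]
t 22.35 pos [596.  -82.6 200.3] psi -3.34 tilt [-2.e-03  2.e-04 -1.e+00] gap 0.536
-> [ 488. -106.  205.] shift [-0.426  0.121 -0.019] rz 0.0874 rows>= 3
```

Call:
{"fn": "servo_tool", "kwargs": {"commands": [[[-0.42,0.12,-0.02,0,0,0.087],[-0.42,0.12,-0.02,0,0,0.087],[-0.42,0.12,-0.02,0,0,0.087],[-0.42,0.12,-0.02,0,0,0.087],[-0.42,0.12,-0.02,0,0,0.087]]], "gripper": 0.2}}

```text
t: 22.85
position: [0.4915, -0.1061, 0.2058]
orientation: [-0.0, 0.995, -0.097, 0.0]
ft_force: [-0.5, -0.1, 0.8]
finger_gap: 0.4
grip_force: 0.0
```

Call:
{"fn": "servo_tool", "kwargs": {"commands": [[[0,0,0,0,0,0],[0,0,0,0,0,0]]]}}

```text
t: 23.05
position: [0.4915, -0.106, 0.2059]
orientation: [-0.0, 0.995, -0.097, 0.0]
ft_force: [-0.2, 0.0, 0.1]
finger_gap: 0.402
grip_force: 0.0
```

```bash
cat > wplate.py <<'E'
from p import *
def wplate(x,y,z0=0.,f=None):
    c=cam('wrist'); W=cloud(c); w=W.reshape(-1,3); col=c['color'].reshape(-1,3).astype(int)
    near=(np.hypot(w[:,0]-x,w[:,1]-y)<.075)
    m=near&(w[:,2]>z0+.034)&(w[:,2]<z0+.05); b=w[m]; print('batten',m.sum(),b.mean(0).round(4),rect(b))
    m=near&(w[:,2]>z0+.006)&(w[:,2]<z0+.018)&(col.min(1)>110); print('board',m.sum(),w[m].mean(0).round(4),rect(w[m]))
    if f: save(c,f)
E
python3 - <<'E'
from wplate import *
wplate(.488,-.1065,0,'w2.png')
plan([(488,-106.5,43,-11.2)])
E
```

```text
batten 1213 [ 0.4905 -0.1062  0.0424] (array([ 489. , -105.7]), array([15.9, 60.4]), 79.3)
board 5905 [ 0.4921 -0.1062  0.0126] (array([ 488.9, -105.6]), array([80.1, 90.4]), 79.5)
t 23.1 pos [ 491.3 -106.1  206. ] psi -11.1 tilt [ 2.e-04  1.e-04 -1.e+00] gap 0.399
-> [ 488. -106.   43.] shift [-0.013  0.004  0.652] rz 0.0011 rows>= 4
```

View pics/w2.png

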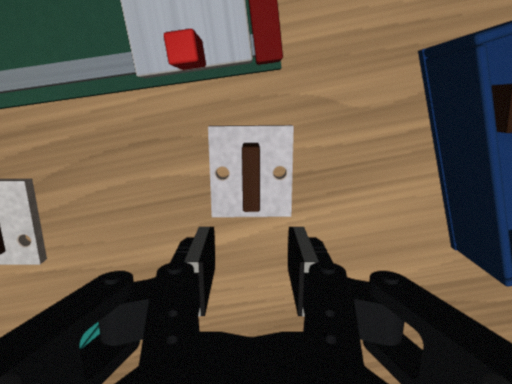

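The plate is right below, centred at (489,-105.7) mm, with opposite holes at (222,172) and (279,172). I'll grip it by the batten.

Call:
{"fn": "servo_tool", "kwargs": {"commands": [[[-0.01,0,0.2,0,0,-0.006],[-0.01,0,0.38,0,0,-0.006],[-0.01,0,0.52,0,0,-0.006],[-0.01,0,0.62,0,0,-0.006],[-0.01,0,0.652,0,0,-0.006]]]}}

```text
t: 23.6
position: [0.4868, -0.1055, 0.0407]
orientation: [-0.0, 0.996, -0.092, -0.002]
ft_force: [-0.5, -0.1, -0.3]
finger_gap: 0.399
grip_force: 0.0
```

Call:
{"fn": "servo_tool", "kwargs": {"commands": [[[0,0,0,0,0,0],[0,0,0,0,0,0],[0,0,0,0,0,0],[0,0,0,0,0,0],[0,0,0,0,0,0]]], "gripper": 1}}

```text
t: 24.1
position: [0.4884, -0.106, 0.0441]
orientation: [0.0, 0.996, -0.092, 0.001]
ft_force: [-1.3, -0.3, -1.5]
finger_gap: 0.174
grip_force: 60.6
```

Call:
{"fn": "servo_tool", "kwargs": {"commands": [[[0,0,-0.1,0,0,0],[0,0,-0.25,0,0,0],[0,0,-0.4,0,0,0],[0,0,-0.55,0,0,0],[0,0,-0.6,0,0,0]]]}}

```text
t: 24.6
position: [0.4896, -0.1064, 0.1972]
orientation: [0.0, 0.996, -0.093, 0.003]
ft_force: [0.4, -0.7, -2.3]
finger_gap: 0.173
grip_force: 60.8
```

```bash
python3 - <<'E'
from p import *
plan([(667,-85.6,195,-3.4)])
E
```

```text
t 24.6 pos [ 489.6 -106.4  197.2] psi -10.63 tilt [ 0.0065 -0.001  -1.    ] gap 0.173
-> [667. -86. 195.] shift [ 0.682 -0.213  0.009] rz -0.0803 rows>= 4
```

Call:
{"fn": "servo_tool", "kwargs": {"commands": [[[0.17,-0.053,0.005,0,0,-0.02],[0.34,-0.107,0.005,0,0,-0.04],[0.51,-0.16,0.005,0,0,-0.06],[0.66,-0.207,0.005,0,0,-0.08],[0.68,-0.213,0.005,0,0,-0.08]]]}}

```text
t: 25.1
position: [0.6692, -0.083, 0.192]
orientation: [-0.001, 1.0, -0.028, 0.002]
ft_force: [-0.6, 0.6, -2.7]
finger_gap: 0.173
grip_force: 60.8
```

Call:
{"fn": "servo_tool", "kwargs": {"commands": [[[0,0,0,0,0,0],[0,0,0,0,0,0],[0,0,0,0,0,0]]]}}

```text
t: 25.4
position: [0.6632, -0.0855, 0.1922]
orientation: [0.0, 1.0, -0.03, -0.001]
ft_force: [0.5, 0.1, -1.9]
finger_gap: 0.174
grip_force: 60.8
```

```bash
python3 - <<'E'
from wplate import *
o,p,psi,M=st(); wplate(p[0],p[1],p[2]-.044,'w3.png')
plan([(666.5,-85.5,125,-3.4)]); print(st()[0]['ft_force'])
E
```

```text
batten 6417 [ 0.6682 -0.0865  0.1911] (array([665. , -88.3]), array([59.8, 39.4]), 18.0)
board 13810 [ 0.6862 -0.0876  0.1614] (array([663.5, -86.2]), array([80.3, 91.2]), 86.4)
t 25.45 pos [663.5 -85.5 192.4] psi -3.48 tilt [-9.e-04 -2.e-04 -1.e+00] gap 0.171
-> [666. -86. 125.] shift [ 0.012 -0.001  0.269] rz -0.0009 rows>= 2
[-0.26879026 -0.00847251 -2.36844588]
```

View pics/w3.png

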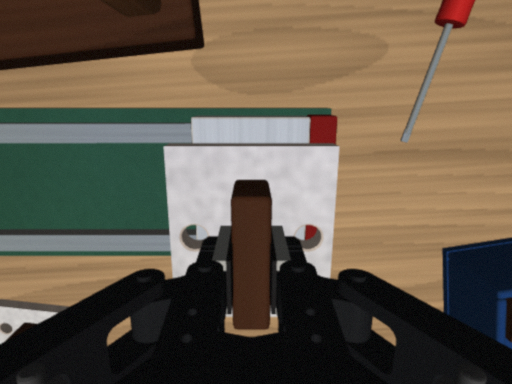

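The plate hangs level over the pins, 3.3 mm short in x. I'll correct and lower to just above the pin tips, then go down slowly.

Call:
{"fn": "servo_tool", "kwargs": {"commands": [[[0.013,-0.002,0.08,0,0,0],[0.013,-0.002,0.16,0,0,0],[0.013,-0.002,0.22,0,0,0],[0.013,-0.002,0.265,0,0,0],[0.013,-0.002,0.265,0,0,0]]]}}

```text
t: 25.95
position: [0.6667, -0.0846, 0.1242]
orientation: [-0.0, 1.0, -0.03, -0.002]
ft_force: [-0.5, 0.8, -1.1]
finger_gap: 0.175
grip_force: 60.8
```

Call:
{"fn": "servo_tool", "kwargs": {"commands": [[[0,0,0,0,0,0],[0,0,0,0,0,0],[0,0,0,0,0,0]]]}}

```text
t: 26.25
position: [0.6687, -0.0847, 0.1268]
orientation: [0.0, 1.0, -0.03, 0.001]
ft_force: [-0.2, -0.3, -2.1]
finger_gap: 0.177
grip_force: 60.8
```

Call:
{"fn": "servo_tool", "kwargs": {"commands": [[[0,0,0.01,0,0,0],[0,0,0.02,0,0,0],[0,0,0.03,0,0,0],[0,0,0.04,0,0,0],[0,0,0.048,0,0,0]]]}}

```text
t: 26.75
position: [0.6678, -0.0847, 0.1134]
orientation: [0.0, 1.0, -0.03, -0.0]
ft_force: [-0.8, -0.2, -2.5]
finger_gap: 0.173
grip_force: 60.8
```

The underside is now at 69 mm, below the pin tips, with no contact force: the pins are in the holes. Continuing down.

Call:
{"fn": "servo_tool", "kwargs": {"commands": [[[0,0,0.01,0,0,0],[0,0,0.02,0,0,0],[0,0,0.03,0,0,0],[0,0,0.036,0,0,0],[0,0,0.036,0,0,0]]]}}

```text
t: 27.25
position: [0.6677, -0.0847, 0.1044]
orientation: [0.0, 1.0, -0.03, -0.0]
ft_force: [-0.6, -0.5, -1.8]
finger_gap: 0.171
grip_force: 60.7
```

Call:
{"fn": "servo_tool", "kwargs": {"commands": [[[0,0,0.004,0,0,0],[0,0,0.006,0,0,0],[0,0,0.006,0,0,0]]]}}

```text
t: 27.55
position: [0.6677, -0.0848, 0.1034]
orientation: [0.0, 1.0, -0.03, -0.0]
ft_force: [-3.0, -1.3, -0.3]
finger_gap: 0.172
grip_force: 60.9
```

Seated at z ≈ 103. Open the gripper, rise, check flatness and move towards the post.

Call:
{"fn": "servo_tool", "kwargs": {"commands": [[[0,0,0,0,0,0],[0,0,0,0,0,0],[0,0,0,0,0,0],[0,0,0,0,0,0],[0,0,0,0,0,0]]], "gripper": 0.2}}

```text
t: 28.05
position: [0.6683, -0.0846, 0.1034]
orientation: [-0.0, 1.0, -0.03, 0.0]
ft_force: [0.6, -0.3, -0.4]
finger_gap: 0.4
grip_force: 0.0
```

Call:
{"fn": "servo_tool", "kwargs": {"commands": [[[0,0,-0.05,0,0,0],[0,0,-0.15,0,0,0],[0,0,-0.3,0,0,0],[0,0,-0.4,0,0,0],[0,0,-0.4,0,0,0]]]}}

```text
t: 28.55
position: [0.671, -0.0852, 0.2089]
orientation: [0.0, 1.0, -0.03, 0.005]
ft_force: [0.7, -0.7, 0.4]
finger_gap: 0.4
grip_force: 0.0
```

Call:
{"fn": "servo_tool", "kwargs": {"commands": [[[-0.14,0,0,0,0,0],[-0.28,0,0,0,0,0],[-0.28,0,0,0,0,0],[-0.28,0,0,0,0,0],[-0.28,0,0,0,0,0]]]}}

```text
t: 29.05
position: [0.5994, -0.0804, 0.2036]
orientation: [-0.0, 1.0, -0.03, 0.001]
ft_force: [0.1, -0.2, 0.1]
finger_gap: 0.398
grip_force: 0.0
```

```bash
python3 - <<'E'
from wplate import *
from wpost import wpost
wplate(.667,-.0856,.06,'w4.png')
c,w,col=wpost()
m=(np.hypot(w[:,0]-.667,w[:,1]+.0856)<.05)&(col.min(1)>110)&(w[:,2]>.065)&(w[:,2]<.095)
P=w[m]; A=np.c_[P[:,:2]-P[:,:2].mean(0),np.ones(len(P))]; print('plane',np.linalg.lstsq(A,P[:,2],rcond=None)[0].round(4))
plan([(597.3,-81.5,96,-3.4)])
E
```

```text
batten 2982 [ 0.6551 -0.0847  0.102 ] (array([645.2, -84.1]), array([ 19.3, 106. ]), 86.9)
board 11135 [ 0.6711 -0.0855  0.0726] (array([659.5, -84.9]), array([ 80.3, 108.2]), 86.6)
post 697 [ 0.5972 -0.082   0.1005] (array([596.9, -81.9]), array([18.7, 19. ]), 87.4)
carr 5003 [ 0.622  -0.0843  0.0606] (array([652.1, -84.9]), array([ 90. , 129.5]), 86.6)
pins [ 0.6622 -0.0618  0.0727] [ 0.6619 -0.1091  0.0727]
plane [0.0002 0.0001 0.0726]
t 29.15 pos [599.3 -80.4 203.3] psi -3.4 tilt [ 1.1e-03 -1.0e-04 -1.0e+00] gap 0.4
-> [597. -82.  96.] shift [-0.008  0.005  0.429] rz -0.0 rows>= 3
```

View pics/w4.png

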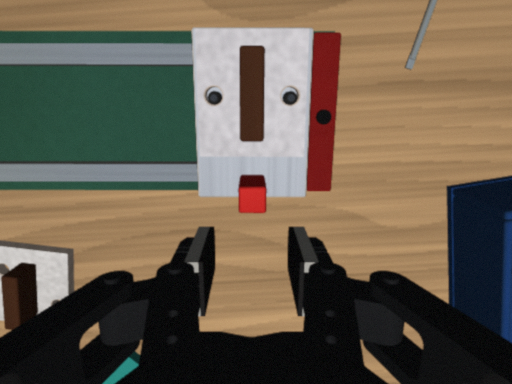

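The plate sits flat: top at 72.6 mm, tilt under 0.02°, with pins showing in the holes at (214,96) and (290,96). Now the loaded stroke.

Call:
{"fn": "servo_tool", "kwargs": {"commands": [[[-0.008,0.005,0.15,0,0,0],[-0.008,0.005,0.28,0,0,0],[-0.008,0.005,0.38,0,0,0],[-0.008,0.005,0.425,0,0,0],[-0.008,0.005,0.425,0,0,0]]]}}

```text
t: 29.65
position: [0.5956, -0.0815, 0.0955]
orientation: [-0.0, 1.0, -0.03, -0.001]
ft_force: [0.5, 0.6, 0.9]
finger_gap: 0.404
grip_force: 0.0
```

Call:
{"fn": "servo_tool", "kwargs": {"commands": [[[0,0,0,0,0,0],[0,0,0,0,0,0],[0,0,0,0,0,0],[0,0,0,0,0,0],[0,0,0,0,0,0]]], "gripper": 1}}

```text
t: 30.15
position: [0.5971, -0.0811, 0.098]
orientation: [-0.0, 1.0, -0.03, 0.001]
ft_force: [0.2, 2.5, 0.8]
finger_gap: 0.222
grip_force: 60.5
```

Call:
{"fn": "servo_tool", "kwargs": {"commands": [[[0,-0.02,0,0,0,0],[0,-0.06,0,0,0,0],[0,-0.105,0,0,0,0],[0,-0.15,0,0,0,0],[0,-0.2,0,0,0,0]]]}}

```text
t: 30.65
position: [0.6001, -0.0311, 0.0979]
orientation: [0.0, 1.0, -0.03, 0.001]
ft_force: [0.8, -2.0, 5.1]
finger_gap: 0.221
grip_force: 61.3
```

Call:
{"fn": "servo_tool", "kwargs": {"commands": [[[0,-0.05,0,0,0,0],[0,-0.1,0,0,0,0],[0,-0.15,0,0,0,0],[0,-0.2,0,0,0,0],[0,-0.25,0,0,0,0]]]}}

```text
t: 31.15
position: [0.6039, 0.0316, 0.098]
orientation: [0.0, 1.0, -0.03, 0.001]
ft_force: [2.4, -2.0, 5.5]
finger_gap: 0.221
grip_force: 61.3
```

Call:
{"fn": "servo_tool", "kwargs": {"commands": [[[0,-0.05,0,0,0,0],[0,-0.1,0,0,0,0],[0,-0.15,0,0,0,0],[0,-0.2,0,0,0,0],[0,-0.25,0,0,0,0]]]}}

```text
t: 31.65
position: [0.6077, 0.094, 0.098]
orientation: [0.0, 1.0, -0.03, 0.001]
ft_force: [2.8, -2.5, 4.9]
finger_gap: 0.226
grip_force: 61.2
```

Call:
{"fn": "servo_tool", "kwargs": {"commands": [[[0,-0.05,0,0,0,0],[0,-0.1,0,0,0,0],[0,-0.145,0,0,0,0],[0,-0.18,0,0,0,0],[0,-0.21,0,0,0,0]]]}}

```text
t: 32.15
position: [0.6109, 0.1467, 0.098]
orientation: [-0.0, 1.0, -0.03, 0.002]
ft_force: [2.0, -1.7, 4.5]
finger_gap: 0.223
grip_force: 61.2
```

Call:
{"fn": "servo_tool", "kwargs": {"commands": [[[0,-0.03,0,0,0,0],[0,-0.06,0,0,0,0],[0,-0.085,0,0,0,0],[0,-0.105,0,0,0,0],[0,-0.115,0,0,0,0]]]}}

```text
t: 32.65
position: [0.6126, 0.1754, 0.098]
orientation: [-0.0, 1.0, -0.03, 0.002]
ft_force: [2.9, -1.4, 4.9]
finger_gap: 0.223
grip_force: 61.3
```

Call:
{"fn": "servo_tool", "kwargs": {"commands": [[[0,-0.008,0,0,0,0],[0,-0.016,0,0,0,0],[0,-0.024,0,0,0,0],[0,-0.032,0,0,0,0],[0,-0.032,0,0,0,0]]]}}

```text
t: 33.15
position: [0.6128, 0.1787, 0.0979]
orientation: [0.002, 1.0, -0.031, 0.001]
ft_force: [2.1, -8.7, 7.2]
finger_gap: 0.22
grip_force: 61.5
```

Left stop reached again (178.7). Returning.

Call:
{"fn": "servo_tool", "kwargs": {"commands": [[[0,0.02,0,0,0,0],[0,0.06,0,0,0,0],[0,0.11,0,0,0,0],[0,0.16,0,0,0,0],[0,0.21,0,0,0,0]]]}}

```text
t: 33.65
position: [0.6099, 0.1315, 0.0979]
orientation: [-0.001, 1.0, -0.029, 0.002]
ft_force: [3.8, 2.6, 3.7]
finger_gap: 0.229
grip_force: 61.3
```

Call:
{"fn": "servo_tool", "kwargs": {"commands": [[[0,0.05,0,0,0,0],[0,0.1,0,0,0,0],[0,0.15,0,0,0,0],[0,0.2,0,0,0,0],[0,0.25,0,0,0,0]]]}}

```text
t: 34.15
position: [0.6062, 0.0691, 0.098]
orientation: [-0.001, 1.0, -0.029, 0.001]
ft_force: [4.0, 1.9, 6.6]
finger_gap: 0.223
grip_force: 61.3
```

Call:
{"fn": "servo_tool", "kwargs": {"commands": [[[0,0.05,0,0,0,0],[0,0.1,0,0,0,0],[0,0.15,0,0,0,0],[0,0.2,0,0,0,0],[0,0.25,0,0,0,0]]]}}

```text
t: 34.65
position: [0.6024, 0.0068, 0.0979]
orientation: [-0.001, 1.0, -0.029, 0.001]
ft_force: [2.1, 2.6, 6.6]
finger_gap: 0.224
grip_force: 61.4
```

Call:
{"fn": "servo_tool", "kwargs": {"commands": [[[0,0.05,0,0,0,0],[0,0.1,0,0,0,0],[0,0.15,0,0,0,0],[0,0.2,0,0,0,0],[0,0.25,0,0,0,0]]]}}

```text
t: 35.15
position: [0.5986, -0.0555, 0.0979]
orientation: [-0.001, 1.0, -0.029, 0.001]
ft_force: [2.1, 2.5, 7.1]
finger_gap: 0.222
grip_force: 61.5
```

Call:
{"fn": "servo_tool", "kwargs": {"commands": [[[0,0.03,0,0,0,0],[0,0.055,0,0,0,0],[0,0.075,0,0,0,0],[0,0.09,0,0,0,0],[0,0.1,0,0,0,0]]]}}

```text
t: 35.65
position: [0.5971, -0.0807, 0.0979]
orientation: [-0.001, 1.0, -0.029, 0.001]
ft_force: [1.5, 1.8, 8.0]
finger_gap: 0.22
grip_force: 61.6
```

Call:
{"fn": "servo_tool", "kwargs": {"commands": [[[0,0.006,0,0,0,0],[0,0.012,0,0,0,0],[0,0.018,0,0,0,0],[0,0.024,0,0,0,0],[0,0.024,0,0,0,0]]]}}

```text
t: 36.15
position: [0.597, -0.0813, 0.0979]
orientation: [-0.004, 1.0, -0.028, 0.001]
ft_force: [2.5, 11.1, 9.5]
finger_gap: 0.223
grip_force: 61.8
```

Call:
{"fn": "servo_tool", "kwargs": {"commands": [[[0,-0.016,0,0,0,0],[0,-0.016,0,0,0,0],[0,-0.016,0,0,0,0],[0,-0.016,0,0,0,0],[0,-0.016,0,0,0,0]]], "gripper": 0.2}}

```text
t: 36.65
position: [0.5955, -0.0848, 0.0968]
orientation: [0.0, 1.0, -0.03, -0.0]
ft_force: [0.1, 0.5, 0.5]
finger_gap: 0.4
grip_force: 0.0
```

Call:
{"fn": "servo_tool", "kwargs": {"commands": [[[0,0,-0.1,0,0,0],[0,0,-0.25,0,0,0],[0,0,-0.4,0,0,0],[0,0,-0.42,0,0,0],[0,0,-0.42,0,0,0]]]}}

```text
t: 37.15
position: [0.5966, -0.0847, 0.2034]
orientation: [0.0, 1.0, -0.03, 0.001]
ft_force: [-0.2, 0.4, -0.4]
finger_gap: 0.403
grip_force: 0.0
```

```bash
python3 - <<'E'
from look import *
from wpost import wpost
wpost(); top()
plan([(486,159.8,205,-11)])
E
```

```text
post 704 [ 0.597  -0.082   0.1005] (array([596.8, -81.8]), array([19.3, 19.7]), 86.7)
carr 5028 [ 0.6222 -0.0851  0.0606] (array([651.8, -84.8]), array([ 90.1, 128.9]), 86.6)
pins [ 0.662  -0.0616  0.0727] [ 0.6618 -0.1089  0.0727]
batten [0.4859 0.1597 0.0415] (array([486.2, 159.8]), array([15.6, 59.3]), 79.6) [105.  86.  76.]
batten [0.3585 0.0761 0.0422] (array([356. ,  77.8]), array([14.2, 29.6]), 40.4) [ 62. 171. 158.]
in crate [ 0.5101 -0.4065  0.0415] 146 [110.  80.  58.]
in crate [ 0.5047 -0.3417  0.0415] 144 [68. 48. 42.]
t 37.25 pos [595.1 -84.3 201.1] psi -3.43 tilt [-1.9e-03  3.0e-04 -1.0e+00] gap 0.401
-> [541.  38. 203.] shift [-0.247 -0.474 -0.008] rz 0.042 rows>= 3
-> [486. 160. 205.] shift [-0.278 -0.457 -0.008] rz 0.042 rows>= 3
```

The carriage is back at the right stop, loaded. Now the staggered plate.

Call:
{"fn": "servo_tool", "kwargs": {"commands": [[[-0.247,-0.474,-0.008,0,0,0.042],[-0.247,-0.474,-0.008,0,0,0.042],[-0.247,-0.474,-0.008,0,0,0.042],[-0.247,-0.474,-0.008,0,0,0.042]]]}}

```text
t: 37.65
position: [0.538, 0.0437, 0.2022]
orientation: [-0.001, 0.998, -0.059, -0.003]
ft_force: [0.2, -0.7, -0.1]
finger_gap: 0.397
grip_force: 0.0
```

Call:
{"fn": "servo_tool", "kwargs": {"commands": [[[-0.278,-0.457,-0.008,0,0,0.042],[-0.278,-0.457,-0.008,0,0,0.042],[-0.278,-0.457,-0.008,0,0,0.042],[-0.278,-0.457,-0.008,0,0,0.042],[-0.278,-0.457,-0.008,0,0,0.042]]]}}

```text
t: 38.15
position: [0.4864, 0.1593, 0.2051]
orientation: [0.001, 0.995, -0.095, -0.001]
ft_force: [-0.6, -0.3, -0.9]
finger_gap: 0.401
grip_force: 0.0
```

```bash
python3 - <<'E'
from wplate import *
wplate(.486,.16)
plan([(487,160.5,43,-10.8)])
E
```

```text
batten 1215 [0.4885 0.161  0.0424] (array([487.3, 161.4]), array([15.8, 59.8]), 79.4)
board 5978 [0.4898 0.1608 0.0126] (array([487.1, 161.4]), array([80.3, 90.1]), 79.1)
t 38.2 pos [487.  158.2 205.3] psi -11.05 tilt [-9.0e-04 -1.8e-03 -1.0e+00] gap 0.402
-> [487. 160.  43.] shift [-0.002 -0.009  0.649] rz -0.0027 rows>= 4
```

Call:
{"fn": "servo_tool", "kwargs": {"commands": [[[-0.002,-0.01,0.2,0,0,0],[-0.002,-0.01,0.38,0,0,0],[-0.002,-0.01,0.52,0,0,0],[-0.002,-0.01,0.62,0,0,0],[-0.002,-0.01,0.65,0,0,0]]]}}

```text
t: 38.7
position: [0.4859, 0.1592, 0.0407]
orientation: [0.002, 0.995, -0.097, -0.002]
ft_force: [-1.0, 0.2, 0.3]
finger_gap: 0.397
grip_force: 0.0
```

Call:
{"fn": "servo_tool", "kwargs": {"commands": [[[0,0,0,0,0,0],[0,0,0,0,0,0],[0,0,0,0,0,0],[0,0,0,0,0,0],[0,0,0,0,0,0]]], "gripper": 1}}

```text
t: 39.2
position: [0.4872, 0.1625, 0.0444]
orientation: [-0.0, 0.995, -0.096, 0.001]
ft_force: [-0.8, 0.6, -1.8]
finger_gap: 0.172
grip_force: 60.6
```

Call:
{"fn": "servo_tool", "kwargs": {"commands": [[[0,0,-0.1,0,0,0],[0,0,-0.25,0,0,0],[0,0,-0.4,0,0,0],[0,0,-0.55,0,0,0],[0,0,-0.6,0,0,0]]]}}

```text
t: 39.7
position: [0.4885, 0.1628, 0.1976]
orientation: [-0.002, 0.995, -0.096, 0.003]
ft_force: [0.3, -0.6, -1.7]
finger_gap: 0.174
grip_force: 60.8
```

```bash
python3 - <<'E'
from p import *
plan([(490,-60,197,2),(428,-377,197,6)]); print(st()[0]['grip_force'])
E
```

```text
t 39.7 pos [488.5 162.8 197.6] psi -10.97 tilt [ 0.0063  0.0025 -1.    ] gap 0.174
-> [490. -60. 197.] shift [0.176 0.874 0.002] rz -0.1441 rows>= 5
-> [ 459. -218.  197.] shift [-0.146  0.629 -0.   ] rz -0.0222 rows>= 4
-> [ 428. -377.  197.] shift [-0.168  0.624 -0.   ] rz -0.0222 rows>= 4
60.812015533447266
```

Call:
{"fn": "servo_tool", "kwargs": {"commands": [[[0.176,0.874,0,0,0,-0.144],[0.176,0.874,0,0,0,-0.144],[0.176,0.874,0,0,0,-0.144],[0.176,0.874,0,0,0,-0.144],[0.176,0.874,0,0,0,-0.144]]]}}

```text
t: 40.2
position: [0.4876, -0.0661, 0.1942]
orientation: [0.001, 1.0, 0.014, 0.0]
ft_force: [-0.3, 0.6, -1.4]
finger_gap: 0.173
grip_force: 60.8
```

Call:
{"fn": "servo_tool", "kwargs": {"commands": [[[-0.146,0.629,0,0,0,-0.022],[-0.146,0.629,0,0,0,-0.022],[-0.146,0.629,0,0,0,-0.022],[-0.146,0.629,0,0,0,-0.022],[-0.146,0.629,0,0,0,-0.022]]]}}

```text
t: 40.7
position: [0.4562, -0.2218, 0.1939]
orientation: [0.001, 0.999, 0.032, 0.0]
ft_force: [-0.3, 0.2, -0.8]
finger_gap: 0.175
grip_force: 60.8
```

Call:
{"fn": "servo_tool", "kwargs": {"commands": [[[-0.168,0.63,0,0,0,-0.022],[-0.168,0.63,0,0,0,-0.022],[-0.168,0.63,0,0,0,-0.022],[-0.168,0.63,0,0,0,-0.022],[-0.168,0.63,0,0,0,-0.022]]]}}

```text
t: 41.2
position: [0.4261, -0.38, 0.1935]
orientation: [0.0, 0.999, 0.051, 0.0]
ft_force: [-0.4, -0.2, -2.2]
finger_gap: 0.17
grip_force: 60.8
```

Call:
{"fn": "servo_tool", "kwargs": {"commands": [[[0,0,0,0,0,0],[0,0,0,0,0,0],[0,0,0,0,0,0]]]}}

```text
t: 41.5
position: [0.4274, -0.3768, 0.1936]
orientation: [-0.001, 0.999, 0.054, 0.0]
ft_force: [0.6, 0.3, -0.9]
finger_gap: 0.168
grip_force: 60.8
```

```bash
python3 - <<'E'
from p import *
plan([(431,-382,70,6)]); print(st()[0]['grip_force'])
E
```

```text
t 41.5 pos [ 427.4 -376.8  193.6] psi 6.14 tilt [ 3.0e-04  1.1e-03 -1.0e+00] gap 0.168
-> [ 431. -382.   70.] shift [0.012 0.022 0.494] rz 0.0015 rows>= 3
60.75262427330017
```

Call:
{"fn": "servo_tool", "kwargs": {"commands": [[[0.012,0.02,0.12,0,0,0],[0.012,0.02,0.24,0,0,0],[0.012,0.02,0.36,0,0,0],[0.012,0.02,0.46,0,0,0],[0.012,0.02,0.5,0,0,0]]]}}

```text
t: 42.0
position: [0.4293, -0.3816, 0.0664]
orientation: [-0.002, 0.999, 0.053, -0.001]
ft_force: [0.1, 0.2, -0.9]
finger_gap: 0.173
grip_force: 60.8
```

Call:
{"fn": "servo_tool", "kwargs": {"commands": [[[0,0,0.01,0,0,0],[0,0,0.01,0,0,0],[0,0,0.01,0,0,0]]]}}

```text
t: 42.3
position: [0.4306, -0.3843, 0.0674]
orientation: [0.001, 0.999, 0.052, 0.001]
ft_force: [0.3, 0.1, -1.9]
finger_gap: 0.173
grip_force: 60.8
```

Call:
{"fn": "servo_tool", "kwargs": {"commands": [[[0,0,0,0,0,0],[0,0,0,0,0,0],[0,0,0,0,0,0],[0,0,0,0,0,0],[0,0,0,0,0,0]]], "gripper": 0.2}}

```text
t: 42.8
position: [0.4298, -0.3838, 0.0662]
orientation: [0.0, 0.999, 0.052, 0.0]
ft_force: [0.3, 0.3, 0.1]
finger_gap: 0.402
grip_force: 0.0
```

Call:
{"fn": "servo_tool", "kwargs": {"commands": [[[0,0,-0.1,0,0,0],[0,0,-0.25,0,0,0],[0,0,-0.4,0,0,0],[0,0,-0.55,0,0,0],[0,0,-0.7,0,0,0]]]}}

```text
t: 43.3
position: [0.4295, -0.3835, 0.2426]
orientation: [-0.0, 0.999, 0.052, -0.0]
ft_force: [0.4, -0.7, -0.4]
finger_gap: 0.399
grip_force: 0.0
```

Call:
{"fn": "servo_tool", "kwargs": {"commands": [[[-0.2,0.4,0,0,0,0],[-0.2,0.6,0,0,0,0],[-0.2,0.6,0,0,0,0],[-0.2,0.6,0,0,0,0],[-0.2,0.6,0,0,0,0]]]}}

```text
t: 43.8
position: [0.3938, -0.5401, 0.2404]
orientation: [0.0, 0.999, 0.05, -0.001]
ft_force: [0.2, 1.2, -0.8]
finger_gap: 0.398
grip_force: 0.0
```

```bash
python3 - <<'E'
from look import *
top('top2.png'); plan([])
E
```

```text
post [ 0.593  -0.081   0.0992] (array([593.1, -80.3]), array([14.9, 16. ]), 0.7) q 0.0017
batten [0.3585 0.0761 0.042 ] (array([355.9,  77.7]), array([14.3, 30.1]), 40.8) [ 60. 165. 153.]
in crate [ 0.5103 -0.4063  0.0414] 147 [106.  77.  56.]
in crate [ 0.5044 -0.3415  0.0425] 144 [66. 47. 41.]
in crate [ 0.4306 -0.3845  0.0307] 393 [158. 151. 148.]
t 43.85 pos [ 395.2 -537.7  240.4] psi 5.88 tilt [-4.0e-04  1.6e-03 -1.0e+00] gap 0.398
```

View pics/top2.png

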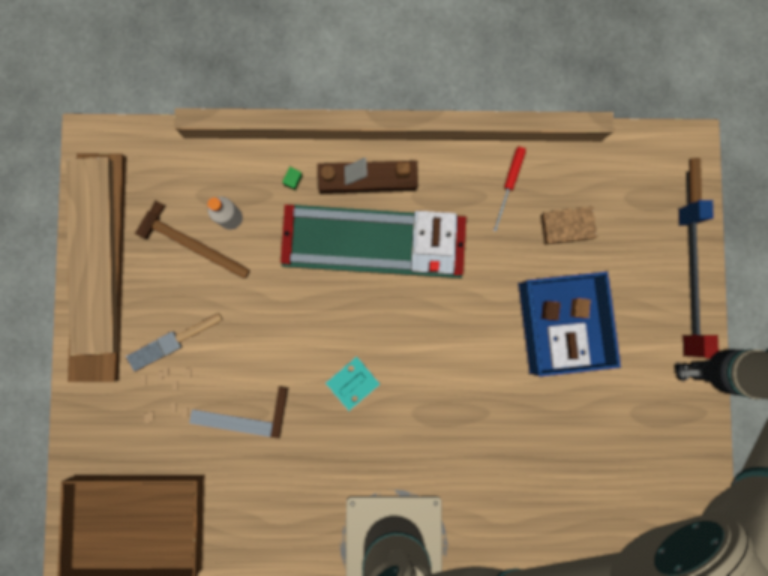

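The final picture shows both offcuts (551,310), (581,307) and the staggered plate (570,345) in the crate. The loaded carriage is at the right stop (435,240), and everything else is where it was.

```bash
python3 -c "
from rig import robot
print(robot.job_done())"
```

```text
the job is handed in; nothing more can be done
None
```

I handed the job in: both offcuts and the staggered plate are in the crate, the bare and loaded strokes both reached each stop, and the carriage is at the right stop with the plate seated flat; only that plate was tried, since its opposite holes showed in the picture and it dropped straight on.

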